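# Heft two filter cassettes and hook the loaded one into the fume extractor

### The arm

A 6-joint arm with a two-finger parallel gripper is mounted at the origin on the work surface; the furniture and walls round the work are solid. World frame = base frame: x ahead of the robot, y to its left, z up, the work surface at z = 0. Lengths are in m, angles in rad, forces in N, time in s.
With the tool pointing down it reaches from about 0.325 to 0.9 m from the base axis. Payload 6.1 kg.
Tool frame: the origin (TCP) lies midway between the tips of the shut fingers; the grasp point (between the pads) lies 19 mm behind it (grip_depth is the z of the grasp point in the tool frame, in m); z points along the fingers, y is the line along which they close (so a half turn about z gives the same grasp; the last joint's range is limited). The gripper opens to 85 mm and grips with 20 to 120 N. Pads are 22 mm wide; open, the fingers measure 114 mm over their backs; the gripper's body (76 mm by 85 mm) begins 54 mm behind the grasp point. The pads swing forward as they close: fully open they stand 13 mm farther back than shut.
Start: joints at [-1.3, 0.22, 1.526, -0, 1.395, -0.126], TCP at [0.242, -0.576, 0.192] pointing down, gripper open.
Joint ranges: [-2.98, 2.98], [-0.91, 2.08], [0.09, 2.57], [-1.24, 4.39], [0.2, 2.65], [-2.68, 2.68]. Speed limits (rad/s): [2.57, 2.57, 3.01, 3.14, 3.14, 3.14].

### API

Orientations are given as a unit quaternion [w, x, y, z].
In Python, from station import sense, snapshot, camera_model, close_job, grip_depth gives the robot as it stands. The module is installed in compiled form; this text tells all that it offers.
- The arm moves only by the tool servo_tool, never from a script. Its argument "commands" is a list of rows, each a list of 5 numbers: the shift along the tool's x, y, z in m, then the turn about the tool's z in degrees, then the opening, from -1 (shut) to 1 (fully open). A call has 1 to 5 rows; each row is the pose to reach, as a shift and turn from the pose commanded when the call began, along the tool's axes at that moment; what a row does not reach only later rows make up. A row lasts 1/12 s, in which the tool goes at most 41.7 mm and 7.16 degrees, less where a joint would pass 70% of its speed; a pose out of reach is approached as far as the arm can. A call with a gripper value outside its range is refused whole. The fingers move at their own pace and stop on an object; the grip force is fixed at half the most. Time passes only in rows, so rows that repeat a pose let the fingers close. It gives the time, the measured TCP pose, the force, the opening and the grip force at its end, in the units of the state.
- sense(): the state, without advancing time (a new reading comes with each control period).
- snapshot(name): name is "scene" or "top" or "wrist"; returns the picture (420x560x3 uint8, blue, green, red); there is no depth.
- camera_model(name): a dict with "camera_matrix" (3x3 intrinsics, pixels), "R" (3x3) and "t" (3): a world point X has camera coordinates R X + t. Camera axes: x right, y down, z forward; pixel columns grow to the right and rows downward; lengths in m; the calibration is good to about 2 mm. A picture is of the moment at which its call begins: read the wrist's pose just before it. camera_model takes no time and is no camera call; for the wrist camera it gives the pose at the moment of the call.
- close_job(): hands the job in; it is judged then, once.
The state is a dict: "time": time; "qpos": joint angles; "qd": joint speeds; "tau": joint torques, N m; "eef_pos": TCP position; "tool_rot": TCP orientation; "wrist_force": force on the tool from outside, world axes, zero at the start; "wrist_torque": the same for the moment, N m; "finger_gap": finger opening in m; "gripper_force": force on a finger pad.
Only numpy, scipy, OpenCV 4.12 (cv2) and the standard library are available. Lean on these libraries where they do the work, as an engineer would, in place of code of your own. Each camera call takes 0.05 s, during which the arm holds its last target. There are 200 camera calls.

### The job

Two identical filter cassettes lie on the bench; one still holds its carbon pack and is clearly heavier, the other is an empty shell. Feel by lifting which one is the heavy one and fit it in the open bay of the fume extractor: hook its lip under the ledge at a tilt, push it in until you feel the stop, swing it down and leave it lying flat and fully seated. Leave the empty cassette lying flat on the bench, and do not disturb the bottle, the cup or the tape roll.

Things in the scene. Friction and masses are not known exactly. Their poses are not given: they have to be found in the camera images.
- extractor: Bench fume extractor, a low grey sheet-metal cabinet fixed to the bench, 230 (x) x 170 (y) x 80 mm high, with an open filter bay in its flat top deck. Origin: centre of its underside. Its -x side, with the rocker switch and, on the deck, the steel hook strip, faces roughly towards the robot.
- bay (a point): Centre of the bay's mouth, at deck height (80 mm), axes as the extractor's. The mouth is 158 (x) x 118 mm (y), the bay 60 mm deep. A seated cassette hangs in it by its top plate, whose underside lies on the deck; its origin is then 24 mm below this point, 2 mm to its -x side (up to 6 mm of play towards +x), axes parallel.
- stop (a point): Steel Z-section hook strip, 124 mm long in y, on the deck along the bay's -x edge. This point: on the deck, middle of the strip, at the face of its upright web (the stop, facing +x, hidden under the ledge). Axes as the extractor's. The bay's mouth begins 10 mm to +x. A lip pushed home touches the web here, its underside on the deck.
- ledge (a point): Middle of the lower free edge of the hook strip's ledge: 12 mm to +x of the stop, 13 mm above the deck, ledge 3 mm thick. From it a flare turns upward 5 mm further to +x, to 20 mm above the deck. Axes as the extractor's.
- cassette_a: Filter cassette, closed grey plastic shell: box 150 (x) x 110 (y) x 24 mm, on it a 4 mm top plate 134 mm wide, reaching to x = +89 mm, with a pull rib across its middle and a lip at the -x end. Origin: centre of the box's underside. Lies flat, lip roughly towards the robot. Empty shell 0.25 kg; with carbon pack 0.61 to 0.8 kg, balanced at the middle. Either cassette may be the loaded one.
- cassette_a_lip (a point): Lip of cassette_a: the 4 mm top plate run on 12 mm past the box to -x, 100 mm wide in y. This point: middle of the lower edge of its free end (x = -87, y = 0, z = 24 mm in the cassette). Axes as the cassette's.
- cassette_a_grip (a point): Grasp point in the pull rib of cassette_a (x = 0, y = 0, z = 52 mm in the cassette). The rib is 12 mm thick in x, 80 mm long in y, z = 28 to 60 mm: close the fingers along the cassette's x. Axes as the cassette's.
- cassette_b: The other filter cassette, the same in shape, look and measures as cassette_a, with its own origin and axes likewise. One of the two holds the carbon pack, hidden inside.
- cassette_b_lip (a point): Lip of cassette_b: middle of the lower edge of its free end, as for cassette_a.
- cassette_b_grip (a point): Grasp point in the pull rib of cassette_b, as for cassette_a.
- squeeze_bottle: White squeeze bottle standing behind the work, 64 mm across, 174 mm high; origin at the centre of its underside. Leave it alone.
- mix_cup: Translucent mixing cup with a wooden stirring stick, 75 mm across, 132 mm high over the stick; origin at the centre of its underside. Leave it alone.
- tape_roll: Roll of masking tape lying flat, 101 mm across, 24 mm high; origin at the centre of its underside. Leave it alone.

How it is judged:
At the end, for the whole second after the job is handed in: The heavy cassette rests in the extractor: lip end under the ledge, within 7 mm of the stop along x, 6 mm sideways and 3 mm in height, flat within 0.04 rad, bearing on it with over 4.5 N. The empty one lies on the bench (within 5 mm, flat within 0.05 rad). Both are at rest (((x of cassette_a_lip in the frame of stop between -0.003 and 0.007 m and y of cassette_a_lip in the frame of stop between -0.006 and 0.006 m and z of cassette_a_lip in the frame of stop between -0.003 and 0.003 m and angle between cassette_a's own z axis and vertical below 0.04 rad and contact force between extractor and cassette_a above 4.5 N and linear speed of each of cassette_a, cassette_b below 0.01 m/s and height (world z) of cassette_b below 0.005 m and angle between cassette_b's own z axis and vertical below 0.05 rad) or (x of cassette_b_lip in the frame of stop between -0.003 and 0.007 m and y of cassette_b_lip in the frame of stop between -0.006 and 0.006 m and z of cassette_b_lip in the frame of stop between -0.003 and 0.003 m and angle between cassette_b's own z axis and vertical below 0.04 rad and contact force between extractor and cassette_b above 4.5 N and linear speed of each of cassette_b, cassette_a below 0.01 m/s and height (world z) of cassette_a below 0.005 m and angle between cassette_a's own z axis and vertical below 0.05 rad))); the robot touches nothing.
It fails at once if the bottle is moved by more than 30 mm or tipped (distance of squeeze_bottle from where it was at the start of the episode above 0.03 m or angle between squeeze_bottle's own z axis and vertical above 0.4 rad).
It fails at once if the cup is moved by more than 30 mm or tipped (distance of mix_cup from where it was at the start of the episode above 0.03 m or angle between mix_cup's own z axis and vertical above 0.4 rad).
It fails at once if the tape roll is moved by more than 30 mm or tipped (distance of tape_roll from where it was at the start of the episode above 0.03 m or angle between tape_roll's own z axis and vertical above 0.4 rad).
It also fails if it takes over 58 s, if anything falls off the work surface, if the arm or the gripper's body presses on something with over 40 N, if the wrist force passes 120 N, or if a joint passes its speed limit or range.

## Working session

There is one attempt and no reset: what is moved stays moved. The work goes in short steps, Python scripts to look and compute and a tool call to move; the robot and the scene stay as the last step left them, time stands still between calls to the robot, and variables do not carry over. Pictures are saved under pics/ and viewed, at most 10 in all, crops included, and the job is handed in when it is done.

Besides the shell and the picture viewer there is one more tool, called after "Request:" in YAML: its name, and indented under it one key for each argument. servo_tool: Moves the arm, as the interface text tells. Its arguments: {"type":"object","properties":{"commands":{"type":"array","items":{"type":"array","items":{"type":"number"}}}},"required":["commands"]}

```bash
mkdir -p pics
python3 - <<'E'
from station import *
import cv2
for n in("top","scene"): 
    cv2.imwrite(f"pics/{n}0.png",snapshot(n))
    m=camera_model(n);print(n,[a if isinstance(a,str) else __import__('numpy').round(a,4).tolist() for a in m.values()])
s=sense();print(s,grip_depth)
E
```

```text
top [[[497.9657, 0.0, 276.0879], [0.0, 497.9657, 213.231], [0.0, 0.0, 1.0]], [[0.0066, -0.9999, 0.0119], [-0.9891, -0.0083, -0.147], [0.147, -0.0108, -0.9891]], [-0.003, 0.5723, 1.4478]]
scene [[[531.699, 0.0, 270.6167], [0.0, 531.699, 205.5664], [0.0, 0.0, 1.0]], [[-0.7792, -0.6266, 0.014], [-0.3538, 0.4212, -0.8351], [0.5174, -0.6556, -0.5499]], [0.4362, 0.2792, 1.3583]]
{'time': 0.1, 'qpos': array([-1.30011421e+00,  2.21140202e-01,  1.52749339e+00, -2.38880731e-05,
        1.39471670e+00, -1.26109340e-01]), 'qd': array([-0.00110433, -0.00152958, -0.0025956 , -0.00074834,  0.00139449,
       -0.00122525]), 'tau': array([ 2.13192550e-03, -4.98244894e+01, -3.90547264e+01, -5.02633497e-05,
        5.65573020e-03, -1.99359522e-05]), 'eef_pos': array([ 0.24135505, -0.57584981,  0.19121483]), 'tool_rot': array([-8.75673710e-04,  9.80383243e-01,  1.97098770e-01, -7.51980755e-05]), 'wrist_force': array([-0.03592912, -0.13474658, -0.48021151]), 'wrist_torque': array([-0.00967282,  0.04486916,  0.00602164]), 'gripper_force': 0.0, 'finger_gap': 0.0855600170820262} -0.0187
```

View pics/top0.png

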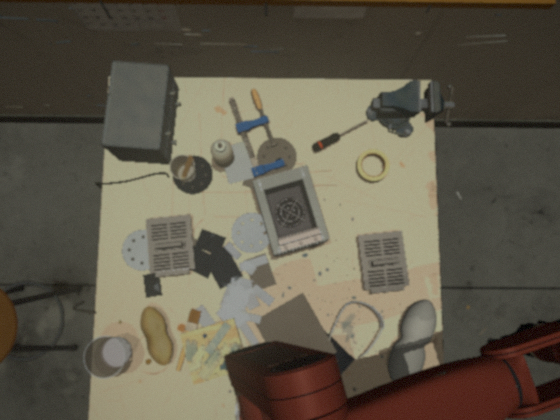

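View pics/scene0.png

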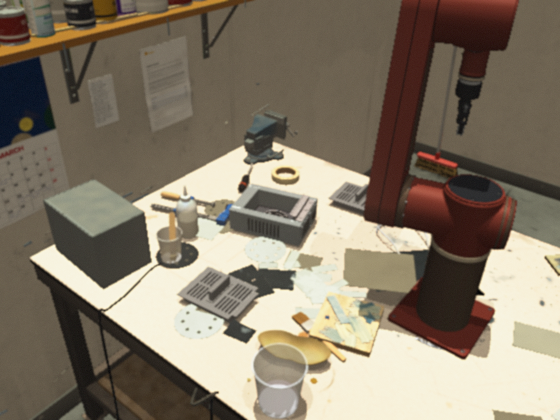

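```bash
cat > h.py <<'E'
from station import *
import numpy as np, cv2
def ray(m,px):
    K,R,t=[np.array(m[k],float) for k in("camera_matrix","R","t")]
    d=R.T@np.linalg.inv(K)@np.array([px[0],px[1],1.]); return -R.T@t,d
def onz(m,px,z):
    c,d=ray(m,px); return c+d*(z-c[2])/d[2]
def tri(obs):  # obs: list of (model,px); least squares point and residual
    A=np.zeros((3,3));b=np.zeros(3);L=[]
    for m,p in obs:
        c,d=ray(m,p);d=d/np.linalg.norm(d);P=np.eye(3)-np.outer(d,d);A+=P;b+=P@c;L.append((c,P))
    X=np.linalg.solve(A,b);return X,max(np.linalg.norm(P@(X-c)) for c,P in L)
def proj(m,X):
    p=m["camera_matrix"]@(m["R"]@np.array(X)+m["t"]);return p[:2]/p[2]
def yaw():
    w,x,y,z=sense()["tool_rot"];  # tool y axis heading in world
    return np.degrees(np.arctan2(1-2*(x*x+z*z),2*(x*y-w*z)))
E
python3 - <<'E'
from h import *
im=cv2.imread("pics/top0.png");m=camera_model("top")
cv2.imwrite("pics/topc.png",cv2.resize(im[155:302,135:420],None,fx=2.8,fy=2.8,interpolation=cv2.INTER_CUBIC))
print(yaw())
for n,(x0,y0,x1,y1) in dict(L=(140,205,200,285),R=(350,220,412,300)).items():
    g=cv2.cvtColor(im[y0:y1,x0:x1],cv2.COLOR_BGR2GRAY)
    c=max(cv2.findContours((g<130).astype('uint8'),0,2)[0],key=cv2.contourArea)
    r=cv2.minAreaRect(c);print(n,r,cv2.contourArea(c))
    b=cv2.boxPoints(r)+[x0,y0];print(np.array([onz(m,p,.028) for p in b]).round(3).tolist(),onz(m,np.array(r[0])+[x0,y0],.028))
for p in [(222,152),(190,172),(373,166)]: print(onz(m,p,.1),onz(m,p,.02))
E
```

```text
-67.26527310607023
L ((31.0, 44.5), (69.0, 56.0), 90.0) 2926.5
[[0.566, 0.402, 0.028], [0.567, 0.233, 0.028], [0.361, 0.227, 0.028], [0.36, 0.392, 0.028]] [0.46250778 0.31377268 0.028     ]
R ((32.18292236328125, 42.64634704589844), (60.73734664916992, 47.92728805541992), 83.6598129272461) 2628.0
[[0.51, -0.237, 0.028], [0.527, -0.381, 0.028], [0.347, -0.395, 0.028], [0.331, -0.254, 0.028]] [ 0.42797207 -0.31653988  0.028     ]
[0.74347831 0.16133179 0.1       ] [0.76552532 0.16946689 0.02      ]
[0.68274297 0.25282151 0.1       ] [0.7013589  0.26612509 0.02      ]
[ 0.70569138 -0.28045487  0.1       ] [ 0.72560372 -0.29727737  0.02      ]
```

View pics/topc.png

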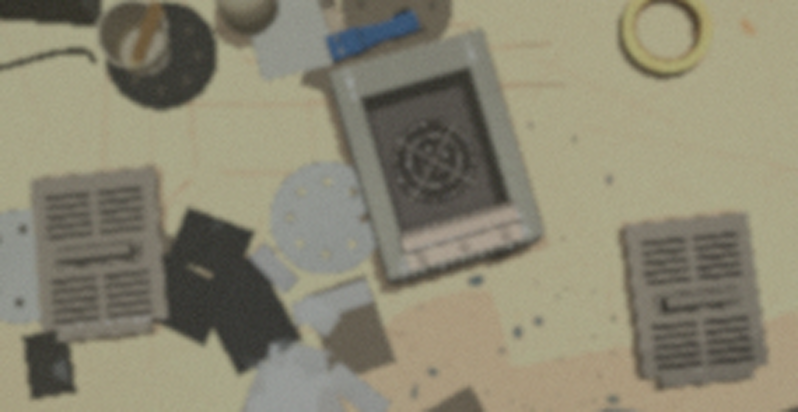

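```bash
cat >> h.py <<'E'
def toolR():
    from scipy.spatial.transform import Rotation as Ro
    return Ro.from_quat(np.roll(sense()["tool_rot"],-1)).as_matrix()
def go(X,h=None):
    """tool shift (mm) and turn (deg) to bring TCP to X with tool y heading h"""
    d=toolR().T@(np.array(X)-sense()["eef_pos"]); y=yaw()
    t=0 if h is None else -((h-y+90)%180-90)
    print("shift mm",(d*1000).round(1),"turn",round(t,1),"yaw",round(y,2),"pos",sense()["eef_pos"].round(4),"t",sense()["time"])
E
python3 - <<'E'
from h import *
go([.40,-.3165,.27],-83)
m=camera_model("wrist");print(m["camera_matrix"].round(1).tolist());c=-m["R"].T@m["t"];print("cam in tool",toolR().T@(c-sense()["eef_pos"]),"axis",toolR().T@m["R"][2],"right",toolR().T@m["R"][0])
E
```

```text
shift mm [ 246.6 -178.   -78.4] turn 15.7 yaw -67.27 pos [ 0.2414 -0.5758  0.1912] t 0.1
[[299.6, 0.0, 277.3], [0.0, 299.6, 209.9], [0.0, 0.0, 1.0]]
cam in tool [ 0.06685641 -0.00063769 -0.18150289] axis [-2.67408700e-01  1.44754660e-04  9.63583191e-01] right [-1.07628825e-03  9.99999320e-01 -4.48911320e-04]
```

Request:
servo_tool:
  commands:
    - [0.27,-0.167,0,16,1]
    - [0.27,-0.167,0,16,1]
    - [0.27,-0.167,0,16,1]
    - [0.27,-0.167,0,16,1]
    - [0.27,-0.167,0,16,1]

```text
time: 0.52
eef_pos: [0.363, -0.405, 0.1917]
tool_rot: [-0.0, 0.998, 0.058, -0.0]
wrist_force: [0.7, 0.1, -0.5]
finger_gap: 0.0854
gripper_force: 0.0
```

Run:
```python
from h import *
go([.428,-.3165,.19],-83)
```

```text
shift mm [ 74.8 -80.4   1.7] turn -0.3 yaw -83.32 pos [ 0.363  -0.405   0.1917] t 0.5167
```

Request:
servo_tool:
  commands:
    - [0.07,-0.075,0,0,1]
    - [0.07,-0.075,0,0,1]
    - [0.07,-0.075,0,0,1]
    - [0.07,-0.075,0,0,1]

```text
time: 0.85
eef_pos: [0.4253, -0.3204, 0.1919]
tool_rot: [-0.001, 0.998, 0.061, 0.0]
wrist_force: [-0.2, -0.4, -0.6]
finger_gap: 0.0852
gripper_force: 0.0
```

Run:
```python
from h import *
s=sense();m=camera_model("wrist");im=snapshot("wrist");cv2.imwrite("pics/w1.png",im);np.save("w1.npy",m)
go([.428,-.3165,.19],-83)
print(proj(m,s["eef_pos"]),[proj(m,[.428,-.3165,z]) for z in(0,.06)])
```

```text
shift mm [ 4.5 -5.3  1.9] turn -0.0 yaw -83.04 pos [ 0.4242 -0.3223  0.1919] t 0.9
[277.90175743 234.35170499] [array([274.92104209, 179.30249235]), array([274.44351145, 188.791383  ])]
```

View pics/w1.png

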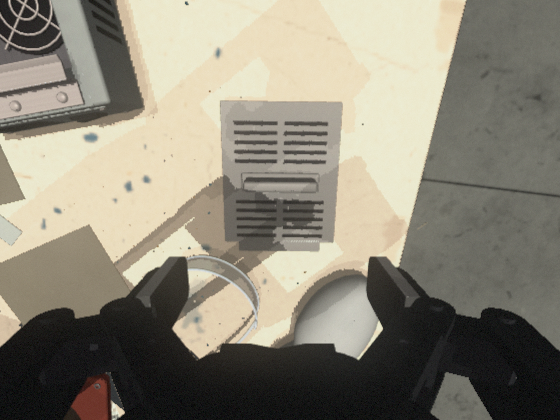

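```bash
cat >> h.py <<'E'
def sub(im,pts,w=4):
    g=cv2.GaussianBlur(cv2.cvtColor(im,cv2.COLOR_BGR2GRAY),(3,3),0)
    return cv2.cornerSubPix(g,np.array(pts,np.float32).reshape(-1,1,2),(w,w),(-1,-1),(3,50,.01)).reshape(-1,2)
def hd(a,b): return np.degrees(np.arctan2(b[1]-a[1],b[0]-a[0]))
E
python3 - <<'E'
from h import *
im=cv2.imread("pics/w1.png");m=np.load("w1.npy",allow_pickle=True).item()
p=sub(im,[(220,101),(342,102),(335,242),(224,241)]);print(p)
X=np.array([onz(m,q,.028) for q in p]);print(X.round(4))
print("center far edge",X[:2].mean(0),"near",X[2:].mean(0),[np.linalg.norm(X[i]-X[i-1]).round(4) for i in range(4)],hd(X[1],X[0]),hd(X[2],X[3]),hd(X[2],X[1]),hd(X[3],X[0]))
r=[onz(m,q,.06) for q in sub(im,[(241,173),(319,174)])];print("rib far top",r)
E
```

```text
[[219.4995  100.03   ]
 [341.60916 101.448  ]
 [332.45078 242.23773]
 [224.67    240.7202 ]]
[[ 0.5117 -0.2461  0.028 ]
 [ 0.5263 -0.378   0.028 ]
 [ 0.3636 -0.3959  0.028 ]
 [ 0.3495 -0.2638  0.028 ]]
center far edge [ 0.51904161 -0.3120292   0.028     ] near [ 0.35653355 -0.32985017  0.028     ] [np.float64(0.1632), np.float64(0.1327), np.float64(0.1637), np.float64(0.1328)] 96.31664627760435 96.10773150125937 6.278523309477203 6.237753196552979
rib far top [array([ 0.44050018, -0.27964862,  0.06      ]), array([ 0.44937491, -0.36108918,  0.06      ])]
```

Request:
servo_tool:
  commands:
    - [0.006,0,0.04,0.7,1]
    - [0.006,0,0.08,0.7,1]
    - [0.006,0,0.08,0.7,1]
    - [0.006,0,0.08,0.7,1]

```text
time: 1.23
eef_pos: [0.4268, -0.3226, 0.1099]
tool_rot: [-0.002, 0.999, 0.052, -0.002]
wrist_force: [-0.0, -0.9, 0.5]
finger_gap: 0.0855
gripper_force: 0.0
```

Run:
```python
from h import *
m=camera_model("wrist");im=snapshot("wrist");cv2.imwrite("pics/w2.png",im);np.save("w2.npy",m)
m1=np.load("w1.npy",allow_pickle=True).item();i1=cv2.imread("pics/w1.png")
P1=[(220,101),(342,102),(332.5,242),(224.7,240.7),(241,173),(319,174)]
a=sub(i1,P1)
b=sub(im,[proj(m,onz(m1,p,z)) for p,z in zip(a,[.028]*6)],5);print(b.round(1).tolist())
for p,q in zip(a,b): X,e=tri([(m1,p),(m,q)]);print(X.round(4),round(e,4),onz(m,q,.028).round(4))
go([.4308,-.3217,.021],-83.76)
cv2.imwrite("pics/w2c.png",cv2.resize(im,None,fx=1.4,fy=1.4))
```

```text
[[196.5, 93.5999984741211], [357.8999938964844, 92.9000015258789], [346.70001220703125, 273.0], [209.60000610351562, 273.29998779296875], [227.60000610351562, 188.3000030517578], [327.79998779296875, 186.6999969482422]]
[ 0.512  -0.2456  0.0257] 0.0001 [ 0.512  -0.2463  0.028 ]
[ 0.5259 -0.3775  0.0311] 0.0001 [ 0.5261 -0.3782  0.028 ]
[ 0.3635 -0.3961  0.0276] 0.0001 [ 0.3638 -0.3961  0.028 ]
[ 0.3495 -0.2638  0.028 ] 0.0 [ 0.3495 -0.2638  0.028 ]
[ 0.4353 -0.2763  0.028 ] 0.0 [ 0.4353 -0.2763  0.028 ]
[ 0.4421 -0.3695  0.0058] 0.0001 [ 0.4461 -0.3653  0.028 ]
shift mm [ 2.7 -2.2 91.5] turn -0.3 yaw -84.03 pos [ 0.4285 -0.3242  0.1125] t 1.2833
```

View pics/w2c.png

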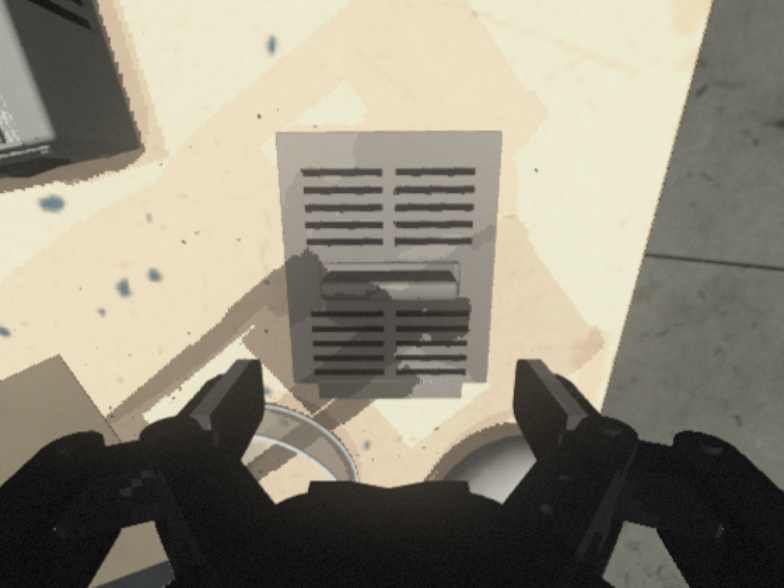

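Request:
servo_tool:
  commands:
    - [0.002,-0.002,0.035,-0.3,1]
    - [0.002,-0.002,0.057,-0.3,1]
    - [0.002,-0.002,0.057,-0.3,1]
    - [0.002,-0.002,0.057,-0.3,1]
    - [0.002,-0.002,0.057,-0.3,1]

```text
time: 1.7
eef_pos: [0.4325, -0.3233, 0.0583]
tool_rot: [0.002, 0.998, 0.055, 0.001]
wrist_force: [-0.1, -0.0, 0.3]
finger_gap: 0.0856
gripper_force: 0.0
```

Run:
```python
from h import *
go([.4309,-.3219,.021],-83.77)
m=camera_model("wrist");im=snapshot("wrist");np.save("w3.npy",m)
cv2.imwrite("pics/w3c.png",cv2.resize(im[150:400,100:460],None,fx=2.2,fy=2.2))
go([.4309,-.3219,.021],-83.77)
for y in(-.04,.04):
  a=np.radians(6.23);print(proj(m,[.4309-y*np.sin(a),-.3219+y*np.cos(a),.06]))
```

```text
shift mm [-1.5 -1.7 37.3] turn 0.1 yaw -83.69 pos [ 0.4325 -0.3233  0.0583] t 1.7
shift mm [-1.7 -1.8 37.4] turn 0.1 yaw -83.69 pos [ 0.4326 -0.3234  0.0584] t 1.75
[337.96774722 237.19793907]
[212.76886579 237.34954801]
```

View pics/w3c.png

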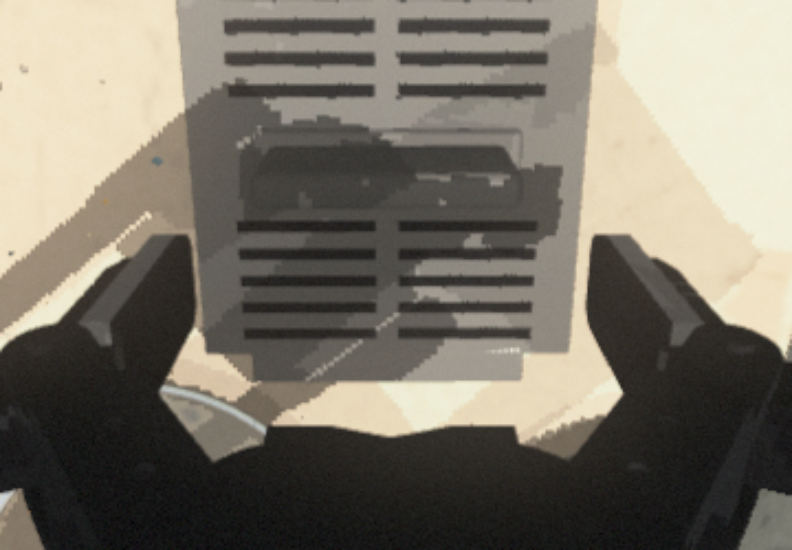

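Request:
servo_tool:
  commands:
    - [-0.0015,-0.0017,0,0.1,1]
    - [-0.0015,-0.0017,0.01,0.1,1]
    - [-0.0015,-0.0017,0.02,0.1,1]
    - [-0.0015,-0.0017,0.03,0.1,1]
    - [-0.0015,-0.0017,0.034,0.1,1]

```text
time: 2.17
eef_pos: [0.4281, -0.3186, 0.0188]
tool_rot: [-0.001, 0.999, 0.054, -0.001]
wrist_force: [-0.5, 0.6, -0.2]
finger_gap: 0.0855
gripper_force: 0.0
```

Run:
```python
from h import *
print(sense()["wrist_force"],sense()["wrist_torque"],sense()["time"])
m=camera_model("wrist");im=snapshot("wrist");cv2.imwrite("pics/w4c.png",cv2.resize(im[150:400,100:460],None,fx=2.2,fy=2.2))
go([.4309,-.3219,.021],-83.77)
print(sense()["wrist_force"],sense()["wrist_torque"])
```

```text
[-0.49493852  0.56401218 -0.1975455 ] [ 0.00182346  0.02076531 -0.04048245] 2.1667
shift mm [ 2.7  3.9 -2.6] turn 0.0 yaw -83.76 pos [ 0.4278 -0.3183  0.0184] t 2.2167
[-0.83380428  0.72489774 -0.32824178] [ 0.02219668  0.06129016 -0.01798432]
```

View pics/w4c.png

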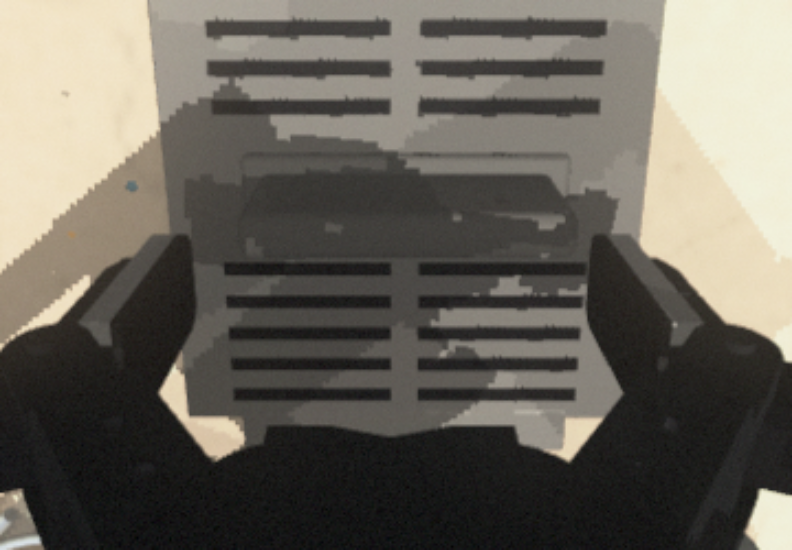

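Request:
servo_tool:
  commands:
    - [0,0,0,0,1]
    - [0,0,0,0,1]

```text
time: 2.38
eef_pos: [0.4293, -0.3197, 0.0209]
tool_rot: [-0.0, 0.999, 0.054, -0.0]
wrist_force: [-0.1, 0.1, -0.4]
finger_gap: 0.0855
gripper_force: 0.0
```

Run:
```python
from h import *
m=camera_model("wrist");im=snapshot("wrist");cv2.imwrite("pics/w5.png",im)
go([.4309,-.3219,.021],-83.77)
print(sense()["wrist_force"],sense()["wrist_torque"],sense()["qd"].round(4))
a=np.radians(6.23)
for x,y,z in[(0,-.04,.06),(0,.04,.06),(0,-.067,.028),(0,.067,.028)]:
  print(proj(m,[.4309-y*np.sin(a)+x*np.cos(a),-.3219+y*np.cos(a)+x*np.sin(a),z]))
# plate side edges along the row of the plate centre
g=cv2.GaussianBlur(cv2.cvtColor(im,cv2.COLOR_BGR2GRAY),(3,3),0).astype(int)
for v in(180,200,215): r=np.diff(g[v,140:440]);print(v,[(140+i,r[i]) for i in np.argsort(-abs(r))[:6]])
```

```text
shift mm [1.1 2.1 0.3] turn 0.0 yaw -83.76 pos [ 0.4295 -0.32    0.0213] t 2.4333
[-0.36345449  0.46227167  0.65650395] [-0.00865729  0.01026027  0.08215973] [ 0.0006 -0.0077 -0.0037 -0.0011  0.0023 -0.0008]
[360.02977481 257.95733945]
[205.11668804 258.10768821]
[389.85991332 236.09423289]
[173.49711855 236.30472901]
180 [(np.int64(395), np.int64(37)), (np.int64(192), np.int64(-33)), (np.int64(275), np.int64(33)), (np.int64(394), np.int64(32)), (np.int64(274), np.int64(32)), (np.int64(168), np.int64(-31))]
200 [(np.int64(287), np.int64(-38)), (np.int64(275), np.int64(35)), (np.int64(274), np.int64(33)), (np.int64(393), np.int64(30)), (np.int64(170), np.int64(-30)), (np.int64(368), np.int64(28))]
215 [(np.int64(391), np.int64(36)), (np.int64(390), np.int64(26)), (np.int64(164), np.int64(-20)), (np.int64(167), np.int64(-19)), (np.int64(392), np.int64(16)), (np.int64(171), np.int64(-15))]
```

Request:
servo_tool:
  commands:
    - [0.0005,0.0008,0,0,1]
    - [0.0005,0.0008,0,0,1]
    - [0.0005,0.0008,0,0,1]
    - [0.0005,0.0008,0,0,0.5]
    - [0.0005,0.0008,0,0,0.5]

```text
time: 2.85
eef_pos: [0.43, -0.3206, 0.0214]
tool_rot: [0.0, 0.999, 0.054, 0.0]
wrist_force: [0.2, -0.5, 0.1]
finger_gap: 0.0648
gripper_force: 0.0
```

Request:
servo_tool:
  commands:
    - [0,0,0,0,0.5]
    - [0,0,0,0,0.5]

```text
time: 3.02
eef_pos: [0.43, -0.3205, 0.0213]
tool_rot: [0.0, 0.999, 0.054, 0.0]
wrist_force: [0.5, -0.6, -0.4]
finger_gap: 0.0641
gripper_force: 0.0
```

Run:
```python
from h import *
go([.4309,-.3219,.021],-83.77)
s=sense();print(s["wrist_force"],s["wrist_torque"],s["finger_gap"],s["gripper_force"])
```

```text
shift mm [0.8 1.4 0.3] turn 0.0 yaw -83.77 pos [ 0.43   -0.3205  0.0213] t 3.0167
[ 0.47813305 -0.6478335  -0.44656426] [ 0.00232032 -0.01599836  0.0240535 ] 0.06407363262697631 0.0
```

Request:
servo_tool:
  commands:
    - [0,0,-0.03,0,0.5]
    - [0,0,-0.05,0,-1]
    - [0,0,-0.05,0,-1]
    - [0,0,-0.05,0,-1]
    - [0,0,-0.05,0,-1]

```text
time: 3.43
eef_pos: [0.4296, -0.3202, 0.0707]
tool_rot: [-0.0, 0.999, 0.054, -0.0]
wrist_force: [-0.1, 0.1, -0.7]
finger_gap: 0.0156
gripper_force: 0.0
```

Request:
servo_tool:
  commands:
    - [0,0,0,0,-1]
    - [0,0,0,0,-1]
    - [0,0,0,0,-1]

```text
time: 3.68
eef_pos: [0.4293, -0.32, 0.0701]
tool_rot: [-0.001, 0.999, 0.054, -0.001]
wrist_force: [0.7, 0.7, -0.5]
finger_gap: -0.0001
gripper_force: 0.0
```

Run:
```python
from h import *
s=sense();m=camera_model("wrist");im=snapshot("wrist");im2=snapshot("scene");print(s["eef_pos"],s["finger_gap"],proj(m,s["eef_pos"]))
ms=camera_model("scene");p=proj(ms,s["eef_pos"]);print(p)
x,y=p.astype(int);a=cv2.resize(im[150:400,100:460],None,fx=1.5,fy=1.5)
b=cv2.resize(im2[max(y-70,0):y+30,x-50:x+50],(375,375),interpolation=cv2.INTER_CUBIC);cv2.imwrite("pics/w6c.png",np.hstack([a[:375,100:480],b]))
```

```text
[ 0.42932594 -0.31995322  0.07011838] -6.838601349842126e-05 [277.83712139 234.34755512]
[362.64498062 185.51831003]
```

View pics/w6c.png

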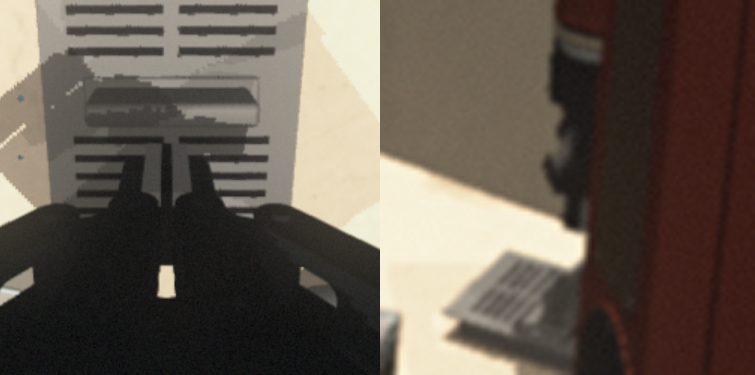

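Request:
servo_tool:
  commands:
    - [0.0014,0.0018,0,0,1]
    - [0.0014,0.0018,0.02,0,1]
    - [0.0014,0.0018,0.04,0,1]
    - [0.0014,0.0018,0.05,0,1]
    - [0.0014,0.0018,0.05,0,1]

```text
time: 4.2
eef_pos: [0.4301, -0.3205, 0.0187]
tool_rot: [-0.002, 0.999, 0.054, -0.002]
wrist_force: [-0.1, 0.8, -0.1]
finger_gap: 0.0603
gripper_force: 0.0
```

Request:
servo_tool:
  commands:
    - [0,0,0,0,1]
    - [0,0,0,0,1]
    - [0,0,0,0,1]

```text
time: 4.45
eef_pos: [0.4323, -0.3229, 0.0224]
tool_rot: [0.001, 0.999, 0.054, 0.001]
wrist_force: [-0.1, 0.5, 0.4]
finger_gap: 0.0855
gripper_force: 0.0
```

Run:
```python
from h import *
go([.4309,-.3219,-.018],-83.77)
s=sense();print(s["wrist_force"],s["finger_gap"],s["qd"].round(3))
```

```text
shift mm [-1.3 -1.3 40.4] turn 0.0 yaw -83.76 pos [ 0.4323 -0.3229  0.0224] t 4.45
[-0.05458709  0.52546712  0.38182914] 0.08548193336844354 [-0.001 -0.001  0.005  0.001 -0.002  0.   ]
```

Request:
servo_tool:
  commands:
    - [-0.0005,-0.0003,0.004,0,1]
    - [-0.0005,-0.0003,0.008,0,1]
    - [-0.0005,-0.0003,0.012,0,1]
    - [-0.0005,-0.0003,0.015,0,1]
    - [-0.0005,-0.0003,0.017,0,1]

```text
time: 4.87
eef_pos: [0.4307, -0.3216, 0.0035]
tool_rot: [-0.0, 0.999, 0.054, -0.0]
wrist_force: [-0.2, 0.2, -0.3]
finger_gap: 0.0855
gripper_force: 0.0
```

Request:
servo_tool:
  commands:
    - [0,0,0.003,0,1]
    - [0,0,0.006,0,1]
    - [0,0,0.009,0,1]

```text
time: 5.12
eef_pos: [0.431, -0.322, -0.0051]
tool_rot: [0.0, 0.999, 0.054, -0.0]
wrist_force: [-0.1, -0.3, -0.8]
finger_gap: 0.0853
gripper_force: 0.0
```

Run:
```python
from h import *
go([.4309,-.3219,-.018],-83.77)
s=sense();print(s["wrist_force"],s["wrist_torque"],s["finger_gap"])
```

```text
shift mm [-0.1 -0.1 12.9] turn 0.0 yaw -83.76 pos [ 0.431  -0.322  -0.0051] t 5.1167
[-0.05496677 -0.30255266 -0.83206935] [ 0.05447178 -0.06438586 -0.02730053] 0.08534337321290016
```

Request:
servo_tool:
  commands:
    - [0,0,0.004,0,1]
    - [0,0,0.008,0,1]
    - [0,0,0.01,0,1]
    - [0,0,0.01,0,1]

```text
time: 5.45
eef_pos: [0.4306, -0.3215, -0.0156]
tool_rot: [-0.0, 0.999, 0.054, -0.0]
wrist_force: [0.1, -0.3, -0.5]
finger_gap: 0.0855
gripper_force: 0.0
```

Request:
servo_tool:
  commands:
    - [0,0,0,0,0.5]
    - [0,0,0,0,0.5]
    - [0,0,0,0,0.5]
    - [0,0,0,0,0.5]

```text
time: 5.78
eef_pos: [0.4312, -0.3222, -0.0145]
tool_rot: [0.0, 0.999, 0.054, 0.0]
wrist_force: [0.7, -1.3, 1.2]
finger_gap: 0.0788
gripper_force: 73.4
```

Run:
```python
from h import *
go([.4309,-.3219,-.018],-83.77)
s=sense();print(s["wrist_force"],s["wrist_torque"],s["finger_gap"],s["gripper_force"])
```

```text
shift mm [-0.3 -0.3  3.5] turn 0.0 yaw -83.77 pos [ 0.4312 -0.3222 -0.0145] t 5.7833
[ 0.65256075 -1.33421259  1.18424895] [ 0.10938766  0.08105173 -0.07542041] 0.07880217437689224 73.38478088378906
```

Request:
servo_tool:
  commands:
    - [0,0,-0.005,0,0.3]
    - [0,0,-0.015,0,0.3]
    - [0,0,-0.025,0,0.3]
    - [0,0,-0.03,0,0.3]
    - [0,0,-0.03,0,0.3]

```text
time: 6.2
eef_pos: [0.4322, -0.3232, 0.0175]
tool_rot: [0.001, 0.999, 0.054, 0.001]
wrist_force: [0.3, -0.1, -2.0]
finger_gap: 0.0785
gripper_force: 73.4
```

Request:
servo_tool:
  commands:
    - [0,0,0,0,0.3]
    - [0,0,0,0,0.3]
    - [0,0,0,0,0.3]
    - [0,0,0,0,0.3]

```text
time: 6.53
eef_pos: [0.4306, -0.3216, 0.0147]
tool_rot: [-0.0, 0.999, 0.054, -0.0]
wrist_force: [-0.6, 0.3, -1.8]
finger_gap: 0.0789
gripper_force: 73.4
```

Request:
servo_tool:
  commands:
    - [0,0,0,0,0.3]

```text
time: 6.62
eef_pos: [0.4307, -0.3217, 0.0147]
tool_rot: [-0.0, 0.999, 0.054, -0.0]
wrist_force: [-0.3, 0.3, -1.9]
finger_gap: 0.0785
gripper_force: 73.4
```

Request:
servo_tool:
  commands:
    - [0,0,0.01,0,0.3]
    - [0,0,0.02,0,0.3]
    - [0,0,0.026,0,0.3]
    - [0,0,0.029,0,0.3]
    - [0,0,0.0295,0,0.3]

```text
time: 7.03
eef_pos: [0.4301, -0.321, -0.0145]
tool_rot: [-0.001, 0.999, 0.054, -0.001]
wrist_force: [-7.7, 6.2, 13.6]
finger_gap: 0.0788
gripper_force: 75.3
```

Request:
servo_tool:
  commands:
    - [0,0,0.0005,0,0.3]
    - [0,0,0.0005,0,0.3]
    - [0,0,0.0005,0,1]
    - [0,0,0.0005,0,1]
    - [0,0,0.0005,0,1]

```text
time: 7.45
eef_pos: [0.4311, -0.3221, -0.015]
tool_rot: [0.0, 0.999, 0.054, 0.0]
wrist_force: [0.6, -0.5, 0.7]
finger_gap: 0.0853
gripper_force: 0.0
```

Request:
servo_tool:
  commands:
    - [0,0,-0.005,0,1]
    - [0,0,-0.02,0,1]
    - [0,0,-0.05,0,1]
    - [0,0,-0.09,0,1]
    - [0,0,-0.13,0,1]

```text
time: 7.87
eef_pos: [0.4301, -0.3211, 0.1158]
tool_rot: [-0.001, 0.999, 0.054, -0.001]
wrist_force: [1.4, -0.9, -0.5]
finger_gap: 0.0854
gripper_force: 0.0
```

Run:
```python
from h import *
m=camera_model("wrist");im=snapshot("wrist");cv2.imwrite("pics/w7.png",im)
go([.45,.31,.13],95);print(sense()["wrist_force"])
a=np.radians(6.23)
P=[proj(m,[.4309-y*np.sin(a)+x*np.cos(a),-.3219+y*np.cos(a)+x*np.sin(a),.028]) for x,y in[(.089,.067),(.089,-.067),(-.075,-.067),(-.075,.067)]]
q=sub(im,P,6);print(np.round(P,1).tolist(),q.round(1).tolist());print(np.array([onz(m,u,.028) for u in q]).round(4).tolist())
```

```text
shift mm [  84.4 -630.    -9.4] turn 1.2 yaw -83.75 pos [ 0.4347 -0.3255  0.1259] t 7.9167
[ 3.87219816 -3.03386399  4.85801898]
[[199.5, 98.4], [358.1, 98.2], [346.3, 274.1], [211.2, 274.1]] [[198.5, 99.4000015258789], [356.0, 99.0999984741211], [344.29998779296875, 274.5], [206.10000610351562, 279.29998779296875]]
[[0.5112, -0.2448, 0.028], [0.5258, -0.3772, 0.028], [0.3629, -0.3948, 0.028], [0.3428, -0.2587, 0.028]]
```

Request:
servo_tool:
  commands:
    - [0.065,-0.315,-0.07,0,1]
    - [0.065,-0.315,-0.07,0,1]
    - [0.065,-0.315,-0.07,0,1]
    - [0.065,-0.315,-0.07,0,1]
    - [0.065,-0.315,-0.07,0,1]

```text
time: 8.33
eef_pos: [0.4502, -0.1178, 0.1602]
tool_rot: [0.0, 0.999, 0.054, 0.0]
wrist_force: [1.3, 0.1, -0.1]
finger_gap: 0.0855
gripper_force: 0.0
```

Run:
```python
from h import *
go([.46,-.0,.2],-74)
m=camera_model("top");print(onz(m,(290.4,209.6),.08))
```

```text
shift mm [  22.5 -116.   -39.8] turn -9.8 yaw -83.82 pos [ 0.4502 -0.1178  0.1602] t 8.3333
[ 0.57778625 -0.0400065   0.08      ]
```

Request:
servo_tool:
  commands:
    - [0.048,-0.068,-0.04,-9.8,1]
    - [0.048,-0.068,-0.04,-9.8,1]
    - [0.048,-0.068,-0.04,-9.8,1]
    - [0.048,-0.068,-0.04,-9.8,1]
    - [0.048,-0.068,-0.04,-9.8,1]

```text
time: 8.75
eef_pos: [0.4905, -0.0466, 0.1993]
tool_rot: [0.0, 0.99, 0.14, -0.0]
wrist_force: [-0.2, 0.1, -1.3]
finger_gap: 0.0853
gripper_force: 0.0
```

Request:
servo_tool:
  commands:
    - [0,0,0,0,1]
    - [0,0,0,0,1]
    - [0,0,0,0,1]

```text
time: 9.0
eef_pos: [0.4896, -0.0476, 0.1985]
tool_rot: [-0.0, 0.99, 0.138, -0.001]
wrist_force: [0.3, 0.2, 1.2]
finger_gap: 0.0851
gripper_force: 0.0
```

Run:
```python
from h import *
m=camera_model("wrist");im=snapshot("wrist");cv2.imwrite("pics/e1.png",im);np.save("e1.npy",m)
go([.49,-.045,.2],-74)
cv2.imwrite("pics/e1c.png",cv2.resize(im[20:320,80:480],None,fx=2,fy=2))
```

```text
shift mm [ 0.9 -2.4 -1.3] turn -0.1 yaw -74.09 pos [ 0.4898 -0.0475  0.1987] t 9.05
```

View pics/e1c.png

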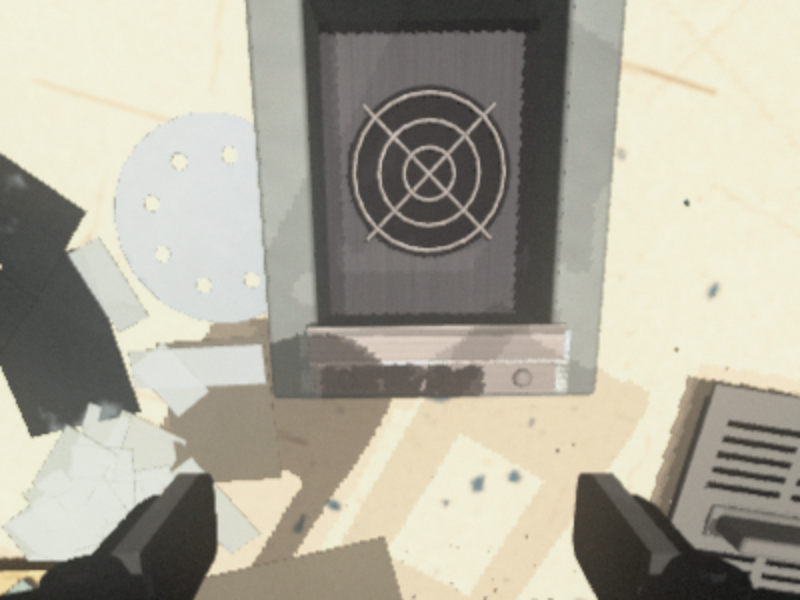

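```bash
cat > ext.py <<'E'
from h import *
def edges(im,rows,u0,u1,sgn):
    """column of strongest horizontal step of given sign between lines u0(v),u1(v)"""
    g=cv2.GaussianBlur(cv2.cvtColor(im,cv2.COLOR_BGR2GRAY),(3,3),0).astype(float);o=[]
    for v in rows:
        a,b=int(u0(v)),int(u1(v));d=sgn*(g[v,a+2:b+2]-g[v,a-2:b-2])/1
        i=int(d.argmax());w=d[max(i-2,0):i+3].clip(0);o.append((a+max(i-2,0)+(w*np.arange(len(w))).sum()/w.sum(),v))
    return o
def line(m,pts,z):
    P=np.array([onz(m,p,z)[:2] for p in pts]);l=cv2.fitLine(P.astype(np.float32),cv2.DIST_HUBER,0,.001,.001).ravel()
    l=l*np.sign(l[0])if l[0]<0 else l
    n=np.array([-l[1],l[0]])if l[0]>0 else np.array([l[1],-l[0]])
    res=np.abs((P-l[2:])@n);return np.degrees(np.arctan2(l[1],l[0]))if l[0]>0 else np.degrees(np.arctan2(-l[1],-l[0])),np.array(l[2:]),n,np.median(res)
E
python3 - <<'E'
from ext import *
im=cv2.imread("pics/e1.png");m=np.load("e1.npy",allow_pickle=True).item()
R=range(25,205,4)
f=lambda a,b:(lambda v:80+(a+(b-a)*((v-20)*2)/397)/2)
L=edges(im,R,f(238,262),f(258,282),-1)     # bench->deck
Rr=edges(im,R,f(615,586),f(635,606),+1)
Rm=range(25,175,4)
ML=edges(im,Rm,lambda v:80+(292+15*(v-20)*2/325)/2,lambda v:80+(314+15*(v-20)*2/325)/2,-1)
MR=edges(im,Rm,lambda v:80+(560-20*(v-20)*2/325)/2,lambda v:80+(584-20*(v-20)*2/325)/2,+1)
out=[]
for n,e in(("L",L),("R",Rr),("ML",ML),("MR",MR)):
    h,p,nn,r=line(m,e,.08);out.append((h,p));print(n,round(h,2),p.round(4),round(r,5))
a=np.radians(np.median([o[0] for o in out]));n=np.array([-np.sin(a),np.cos(a)])
print("yaw",np.degrees(a),"lateral",[round(float(o[1]@n),4) for o in out])
c=sub(im,[(216,218.5),(378,217)],3);X=np.array([onz(m,p,.08) for p in c]);print("corners",c,X,X[:,:2]@[np.cos(a),np.sin(a)],X[:,:2]@n)
c=sub(im,[(233.5,182.5),(363.5,182.5)],3);X=np.array([onz(m,p,.1) for p in c]);print("flare",c,X,X[:,:2]@[np.cos(a),np.sin(a)],X[:,:2]@n)
g=cv2.GaussianBlur(cv2.cvtColor(im,cv2.COLOR_BGR2GRAY),(3,3),0)[:,290:330].mean(1).astype(int);print(g[0:40:1].tolist(),g[170:225].tolist())
E
```

```text
L 16.55 [0.5684 0.044 ] 0.00018
R 16.67 [ 0.5815 -0.1285] 0.0001
ML 16.6 [0.5652 0.0169] 0.00014
MR 16.59 [ 0.5929 -0.0994] 0.00013
yaw 16.595016 lateral [-0.1201, -0.2892, -0.1452, -0.2646]
corners [[217.55783 218.83125]
 [376.2935  216.2273 ]] [[ 0.44697815  0.00586331  0.08      ]
 [ 0.49505694 -0.15315962  0.08      ]] [0.43003495 0.4306934 ] [-0.12204011 -0.28817087]
flare [[233.5     182.5    ]
 [363.8192  184.23643]] [[ 0.49337472 -0.00299564  0.1       ]
 [ 0.52544811 -0.12215707  0.1       ]] [0.47196883 0.46867318] [-0.14378116 -0.26713953]
[176, 176, 176, 176, 175, 175, 175, 165, 129, 83, 57, 51, 51, 52, 51, 51, 51, 51, 51, 51, 52, 51, 51, 51, 51, 51, 52, 52, 51, 49, 46, 44, 44, 44, 47, 63, 86, 102, 106, 107] [108, 108, 107, 107, 106, 102, 90, 78, 73, 72, 72, 83, 122, 164, 172, 159, 153, 160, 175, 185, 184, 180, 179, 178, 177, 175, 173, 173, 171, 177, 193, 194, 170, 142, 127, 119, 114, 113, 114, 116, 117, 117, 117, 118, 118, 117, 114, 120, 149, 184, 206, 214, 217, 217, 218]
```

Request:
servo_tool:
  commands:
    - [0.02,-0.04,-0.01,0,1]
    - [0.02,-0.077,-0.02,0,1]
    - [0.02,-0.077,-0.03,0,1]
    - [0.02,-0.077,-0.03,0,1]
    - [0.02,-0.077,-0.03,0,1]

```text
time: 9.47
eef_pos: [0.4889, 0.0324, 0.2298]
tool_rot: [0.0, 0.99, 0.14, 0.001]
wrist_force: [0.3, -0.3, -0.6]
finger_gap: 0.0856
gripper_force: 0.0
```

Run:
```python
from ext import *
m1=np.load("e1.npy",allow_pickle=True).item();i1=cv2.imread("pics/e1.png")
m=camera_model("wrist");im=snapshot("wrist");cv2.imwrite("pics/e2.png",im);np.save("e2.npy",m)
a=np.radians(16.6);A=np.array([np.cos(a),np.sin(a)]);n=np.array([-np.sin(a),np.cos(a)])
X=onz(m1,(310,8.5),.08);print("far mouth",X,X[:2]@A)
def P(s,l,z): return np.r_[A*s+n*l,z]
pts={"deckL":(217.5,218.8,.08),"deckR":(376.8,216.5,.08),"flL":(233.5,182.5,.1),"flR":(363.8,183,.1)}
for k,(u,v,z) in pts.items():
    p=sub(i1,[(u,v)],3)[0];q0=proj(m,onz(m1,p,z));q=sub(im,[q0],4)[0]
    X,e=tri([(m1,p),(m,q)]);print(k,p,q0.round(1),q.round(1),X.round(4),round(e,5),"s,l",(X[:2]@A).round(4),(X[:2]@n).round(4),"fixed z:",(onz(m,q,z)[:2]@A).round(4),(onz(m,q,z)[:2]@n).round(4))
# strip profile rows along centre line in both views: row of edges
for mm,ii in((m1,i1),(m,im)):
    g=cv2.GaussianBlur(cv2.cvtColor(ii,cv2.COLOR_BGR2GRAY),(3,3),0).astype(float)
    for l in(-.22,-.24):
        s=np.arange(.42,.64,.001);px=np.float32([[proj(mm,P(x,l,.08)) for x in s]])
        pr=cv2.remap(g.astype(np.float32),px[...,0],px[...,1],1)[0];d=np.diff(pr)
        print(l,[(round(float(s[i])+.0005,4),int(d[i])) for i in range(1,len(d)-1) if abs(d[i])>7 and abs(d[i])>=abs(d[i-1]) and abs(d[i])>abs(d[i+1])])
go([.46,.314,.13],-85)
```

```text
far mouth [ 0.65726533 -0.02930789  0.08      ] 0.6214992798097333
deckL [217.55952 218.83215] [289.5 228.5] [287.7 227.4] [0.4444 0.0069 0.0712] 0.00051 s,l 0.4278 -0.1203 fixed z: 0.4314 -0.12
deckR [376.29254 216.22838] [431.9 226.4] [431.9 226.6] [ 0.4951 -0.153   0.0804] 7e-05 s,l 0.4307 -0.2881 fixed z: 0.4305 -0.2883
flL [233.5 182.5] [310.6 197.1] [309.  195.5] [ 0.4924 -0.0022  0.092 ] 0.0007 s,l 0.4712 -0.1428 fixed z: 0.4737 -0.142
flR [363.81796 184.23784] [426.  198.9] [423.6 200.9] [ 0.5233 -0.1249  0.092 ] 0.00136 s,l 0.4658 -0.2692 fixed z: 0.4664 -0.2649
-0.22 [(0.4295, -39), (0.4465, 27), (0.4495, -21), (0.4595, 7), (0.4645, 10), (0.4675, -47), (0.4735, 13), (0.5055, -13), (0.5085, 35), (0.5115, -36), (0.5205, 28), (0.5275, -25), (0.5545, 28), (0.5605, -27), (0.5705, 37), (0.5725, -46), (0.5745, 16), (0.6005, -20), (0.6215, 56), (0.6285, -161)]
-0.24 [(0.4295, -21), (0.4325, 8), (0.4495, -9), (0.4615, -10), (0.4675, -28), (0.4735, 7), (0.6005, -26), (0.6215, 65), (0.6285, -99)]
-0.22 [(0.4295, -13), (0.4635, 10), (0.4665, -35), (0.4765, 10), (0.5135, 19), (0.5165, -24), (0.5205, 21), (0.5245, -25), (0.5635, 30), (0.5665, -28), (0.5705, 30), (0.5745, -21), (0.6045, -20), (0.6215, 48)]
-0.24 [(0.4285, -18), (0.4615, -10), (0.4665, -32), (0.6215, 51)]
shift mm [  50.3 -279.    99. ] turn 11.0 yaw -74.01 pos [0.4885 0.032  0.2291] t 9.5167
```

Request:
servo_tool:
  commands:
    - [0.05,-0.28,0.09,11,1]
    - [0.05,-0.28,0.09,11,1]
    - [0.05,-0.28,0.09,11,1]
    - [0.05,-0.28,0.09,11,1]
    - [0.05,-0.28,0.09,11,1]

```text
time: 9.93
eef_pos: [0.4684, 0.2262, 0.1665]
tool_rot: [0.0, 0.999, 0.042, -0.0]
wrist_force: [1.8, -0.7, 0.6]
finger_gap: 0.0854
gripper_force: 0.0
```

Run:
```python
from h import *
go([.46,.31,.13],-85)
m=camera_model("top");print(onz(m,(170.7,245.3),.028))
```

```text
shift mm [ -1.2 -84.3  36.4] turn -0.1 yaw -85.14 pos [0.4684 0.2262 0.1665] t 9.9333
[0.47503804 0.31513669 0.028     ]
```

Request:
servo_tool:
  commands:
    - [0.008,-0.04,0.01,0,1]
    - [0.008,-0.075,0.03,0,1]
    - [0.008,-0.09,0.035,0,1]
    - [0.008,-0.09,0.035,0,1]
    - [0.008,-0.09,0.035,0,1]

```text
time: 10.35
eef_pos: [0.4683, 0.3154, 0.1314]
tool_rot: [0.001, 0.999, 0.044, -0.001]
wrist_force: [0.0, -0.2, -0.2]
finger_gap: 0.085
gripper_force: 0.0
```

Run:
```python
from ext import *
m=camera_model("wrist");im=snapshot("wrist");cv2.imwrite("pics/l1.png",im);np.save("l1.npy",m)
go([.475,.315,.13],-85)
a=np.radians(5);c=np.array([.475,.315])
T=lambda x,y,z:[c[0]+x*np.cos(a)-y*np.sin(a),c[1]+x*np.sin(a)+y*np.cos(a),z]
P=np.array([proj(m,T(x,y,.028)) for x,y in[(.089,.067),(.089,-.067),(-.075,-.067),(-.075,.067)]]);print(P.round(1).tolist())
g=cv2.cvtColor(im,cv2.COLOR_BGR2GRAY);hsv=cv2.cvtColor(im,cv2.COLOR_BGR2HSV)
# profiles: along x at y=+-.03 (ends), along y at x=.07,.035,-.06 
gb=cv2.GaussianBlur(g,(3,3),0).astype(np.float32)
def prof(f,lo,hi):
    t=np.arange(lo,hi,.0007);px=np.float32([[proj(m,f(k)) for k in t]]);pr=cv2.remap(gb,px[...,0],px[...,1],1)[0];d=pr[3:]-pr[:-3];t=t[:-3]+.00105
    return [(round(float(t[i]),4),int(d[i])) for i in range(1,len(d)-1) if abs(d[i])>22 and abs(d[i])>=abs(d[i-1]) and abs(d[i])>abs(d[i+1])]
for y in(-.055,-.03,0,.03,.055): print("y",y,prof(lambda x:T(x,y,.028),.06,.12),prof(lambda x:T(x,y,.028),-.11,-.05))
for x in(.08,.01,-.06): print("x",x,prof(lambda y:T(x,y,.028),.045,.09),prof(lambda y:T(x,y,.028),-.09,-.045))
```

```text
shift mm [6.  0.6 2.3] turn -0.0 yaw -85.02 pos [0.4689 0.315  0.1323] t 10.4
[[203.1, 92.6], [353.8, 92.6], [342.9, 261.5], [213.7, 261.7]]
y -0.055 [(0.0904, 46)] [(-0.0732, -51)]
y -0.03 [(0.0645, -68), (0.0687, 67), (0.0897, 50)] [(-0.0858, -46), (-0.0739, 28), (-0.0711, -32), (-0.0676, -56), (-0.0634, 45), (-0.0571, -45), (-0.0529, 43)]
y 0 [(0.0638, -26), (0.068, 28), (0.089, 47)] [(-0.1054, -22), (-0.0865, -34)]
y 0.03 [(0.0631, -56), (0.0673, 65), (0.0883, 47)] [(-0.0872, -80), (-0.069, -30), (-0.0648, 30), (-0.0585, -33), (-0.0543, 33)]
y 0.055 [(0.0617, -50), (0.0666, 50), (0.0869, 39)] [(-0.0984, -27)]
x 0.08 [(0.0712, 43)] [(-0.0623, -40)]
x 0.01 [(0.0684, 33)] [(-0.0658, 54)]
x -0.06 [(0.067, 31)] [(-0.0665, 38)]
```

Request:
servo_tool:
  commands:
    - [0.0063,-0.0013,0.03,-1.7,1]
    - [0.0063,-0.0013,0.06,-1.7,1]
    - [0.0063,-0.0013,0.085,-1.7,1]
    - [0.0063,-0.0013,0.1,-1.7,1]
    - [0.0063,-0.0013,0.105,-1.7,1]

```text
time: 10.82
eef_pos: [0.4739, 0.3154, 0.0255]
tool_rot: [0.001, 0.998, 0.057, -0.002]
wrist_force: [-0.3, -0.5, 0.7]
finger_gap: 0.0858
gripper_force: 0.0
```

Request:
servo_tool:
  commands:
    - [0,0,0,0,1]
    - [0,0,0,0,1]
    - [0,0,0,0,1]

```text
time: 11.07
eef_pos: [0.4766, 0.3185, 0.0301]
tool_rot: [-0.001, 0.998, 0.058, 0.002]
wrist_force: [0.3, 0.0, 0.6]
finger_gap: 0.0853
gripper_force: 0.0
```

Run:
```python
from ext import *
m=camera_model("wrist");im=snapshot("wrist");cv2.imwrite("pics/l2.png",im)
go([.4751,.3168,-.0145],-83.3)
a=np.radians(6.7);c=np.array([.4751,.3168])
T=lambda x,y,z:[c[0]+x*np.cos(a)-y*np.sin(a),c[1]+x*np.sin(a)+y*np.cos(a),z]
gb=cv2.GaussianBlur(cv2.cvtColor(im,cv2.COLOR_BGR2GRAY),(3,3),0).astype(np.float32)
def prof(f,lo,hi):
    t=np.arange(lo,hi,.0007);px=np.float32([[proj(m,f(k)) for k in t]]);pr=cv2.remap(gb,px[...,0],px[...,1],1)[0];d=pr[3:]-pr[:-3];t=t[:-3]+.00105
    return [(round(float(t[i]),4),int(d[i])) for i in range(1,len(d)-1) if abs(d[i])>15 and abs(d[i])>=abs(d[i-1]) and abs(d[i])>abs(d[i+1])]
for y in(-.055,0,.055): print("y",y,prof(lambda x:T(x,y,.028),.07,.11))
for x in(.08,.04,.01,-.02): print("x",x,prof(lambda y:T(x,y,.028),.055,.08),prof(lambda y:T(x,y,.028),-.08,-.055))
print("rib",prof(lambda y:T(0,y,.06),.03,.05),prof(lambda y:T(0,y,.06),-.05,-.03))
```

```text
shift mm [-1.8  1.8 44.6] turn -0.0 yaw -83.3 pos [0.4765 0.3187 0.0301] t 11.1167
y -0.055 [(0.0886, 71)]
y 0 [(0.0886, 66)]
y 0.055 [(0.0886, 51)]
x 0.08 [(0.0665, 59)] [(-0.067, -61)]
x 0.04 [(0.0665, 63), (0.0707, -90), (0.077, 77)] [(-0.0663, -63)]
x 0.01 [(0.0665, 51)] [(-0.0663, 60)]
x -0.02 [(0.0623, -45), (0.0714, 33)] [(-0.0761, 30), (-0.067, -40), (-0.0586, 29)]
rib [(0.0345, -19)] []
```

Request:
servo_tool:
  commands:
    - [-0.001,0.0012,0.003,0,1]
    - [-0.001,0.0012,0.007,0,1]
    - [-0.001,0.0012,0.011,0,1]
    - [-0.001,0.0012,0.015,0,1]
    - [-0.001,0.0012,0.017,0,1]

```text
time: 11.53
eef_pos: [0.4733, 0.317, 0.0101]
tool_rot: [0.0, 0.998, 0.059, -0.001]
wrist_force: [-0.6, -0.5, 0.5]
finger_gap: 0.0854
gripper_force: 0.0
```

Request:
servo_tool:
  commands:
    - [0,0,0.002,0,1]
    - [0,0,0.004,0,1]

```text
time: 11.7
eef_pos: [0.4738, 0.3171, 0.0066]
tool_rot: [0.0, 0.998, 0.059, -0.0]
wrist_force: [0.7, -0.7, 1.0]
finger_gap: 0.0854
gripper_force: 0.0
```

Run:
```python
from h import *
go([.4751,.3168,-.0145],-83.3)
```

```text
shift mm [ 1.2  0.5 21.1] turn 0.0 yaw -83.26 pos [0.4738 0.3171 0.0066] t 11.7
```

Request:
servo_tool:
  commands:
    - [0.0008,0.0005,0.004,0,1]
    - [0.0008,0.0005,0.008,0,1]
    - [0.0008,0.0005,0.012,0,1]
    - [0.0008,0.0005,0.016,0,1]
    - [0.0008,0.0005,0.02,0,1]

```text
time: 12.12
eef_pos: [0.4747, 0.3167, -0.0135]
tool_rot: [0.0, 0.998, 0.059, -0.0]
wrist_force: [-0.5, 0.9, 1.1]
finger_gap: 0.0854
gripper_force: 0.0
```

Request:
servo_tool:
  commands:
    - [0,0,0.001,0,1]
    - [0,0,0.001,0,0.3]
    - [0,0,0.001,0,0.3]
    - [0,0,0.001,0,0.3]
    - [0,0,0.001,0,0.3]

```text
time: 12.53
eef_pos: [0.4746, 0.3166, -0.0142]
tool_rot: [0.0, 0.998, 0.059, -0.0]
wrist_force: [0.8, 0.5, -2.4]
finger_gap: 0.0786
gripper_force: 75.0
```

Request:
servo_tool:
  commands:
    - [0,0,-0.01,0,0.3]
    - [0,0,-0.03,0,0.3]
    - [0,0,-0.06,0,0.3]
    - [0,0,-0.08,0,0.3]
    - [0,0,-0.085,0,0.3]

```text
time: 12.95
eef_pos: [0.4771, 0.3179, 0.0754]
tool_rot: [-0.001, 0.998, 0.059, 0.003]
wrist_force: [1.7, 0.9, -6.1]
finger_gap: 0.0784
gripper_force: 76.4
```

Request:
servo_tool:
  commands:
    - [0,0,0,0,0.3]
    - [0,0,0,0,0.3]
    - [0,0,0,0,0.3]
    - [0,0,0,0,0.3]

```text
time: 13.28
eef_pos: [0.4732, 0.3159, 0.0688]
tool_rot: [0.001, 0.998, 0.059, -0.002]
wrist_force: [-0.9, -0.2, -5.1]
finger_gap: 0.0784
gripper_force: 76.2
```

Request:
servo_tool:
  commands:
    - [0.001,0.005,-0.01,0,0.3]
    - [0.004,0.015,-0.025,0,0.3]
    - [0.007,0.03,-0.04,0,0.3]
    - [0.012,0.05,-0.05,0,0.3]
    - [0.018,0.075,-0.055,0,0.3]

```text
time: 13.7
eef_pos: [0.5023, 0.2445, 0.128]
tool_rot: [-0.0, 0.998, 0.06, 0.001]
wrist_force: [0.9, 0.4, -6.0]
finger_gap: 0.0788
gripper_force: 76.3
```

Request:
servo_tool:
  commands:
    - [0.006,0.025,0,0,0.3]
    - [0.012,0.05,0,0,0.3]
    - [0.018,0.075,0,0,0.3]
    - [0.024,0.1,0,0,0.3]
    - [0.03,0.125,0,0,0.3]

```text
time: 14.12
eef_pos: [0.546, 0.1221, 0.1261]
tool_rot: [0.0, 0.998, 0.059, -0.0]
wrist_force: [0.1, 0.7, -6.0]
finger_gap: 0.0785
gripper_force: 76.2
```

Request:
servo_tool:
  commands:
    - [0.006,0.025,0,-2,0.3]
    - [0.012,0.05,0,-4,0.3]
    - [0.018,0.075,0,-6,0.3]
    - [0.024,0.095,0,-8,0.3]
    - [0.028,0.105,0,-9.9,0.3]

```text
time: 14.53
eef_pos: [0.5865, 0.0195, 0.1261]
tool_rot: [0.001, 0.99, 0.145, -0.0]
wrist_force: [-0.3, -0.1, -5.9]
finger_gap: 0.0788
gripper_force: 76.3
```

Run:
```python
from h import *
go([.6014,-.0344,.09],-73.4);print(sense()["wrist_force"],sense()["finger_gap"])
```

```text
shift mm [-1.1 55.9 36.1] turn 0.0 yaw -73.38 pos [0.5865 0.0195 0.1261] t 14.5333
[-0.27812825 -0.14092366 -5.92785719] 0.07878519257059938
```

Request:
servo_tool:
  commands:
    - [-0.001,0.02,0,0,0.3]
    - [-0.001,0.038,0,0,0.3]
    - [-0.001,0.048,0,0,0.3]
    - [-0.001,0.053,0,0,0.3]
    - [-0.001,0.055,0,0,0.3]

```text
time: 14.95
eef_pos: [0.6007, -0.0309, 0.1259]
tool_rot: [-0.0, 0.99, 0.144, -0.0]
wrist_force: [-0.6, 0.1, -5.8]
finger_gap: 0.0783
gripper_force: 76.3
```

Request:
servo_tool:
  commands:
    - [0,0,0.006,0,0.3]
    - [0,0,0.012,0,0.3]
    - [0,0,0.018,0,0.3]
    - [0,0,0.018,0,0.3]
    - [0,0,0.018,0,0.3]

```text
time: 15.37
eef_pos: [0.5999, -0.0294, 0.1069]
tool_rot: [-0.0, 0.989, 0.145, -0.001]
wrist_force: [1.2, -0.6, -7.2]
finger_gap: 0.0786
gripper_force: 76.2
```

```bash
cat >> h.py <<'E'
def bay():
    s=sense();a=np.radians(16.6);d=s["eef_pos"][:2]-[.5784,-.0413]
    print("bay frame mm",(1000*np.array([d@[np.cos(a),np.sin(a)],d@[-np.sin(a),np.cos(a)],s["eef_pos"][2]])).round(1),"yaw",round(yaw()+90,2),"F(bay)",np.round([s["wrist_force"][:2]@[np.cos(a),np.sin(a)],s["wrist_force"][:2]@[-np.sin(a),np.cos(a)],s["wrist_force"][2]],1),"M",s["wrist_torque"].round(2),"gap",round(s["finger_gap"],4),"t",s["time"])
E
python3 - <<'E'
from h import *
bay()
m=camera_model("wrist");im=snapshot("wrist");cv2.imwrite("pics/t0.png",im)
bay()
E
```

```text
bay frame mm [ 24.    5.3 106.9] yaw 16.68 F(bay) [ 1.  -0.9 -7.2] M [-0.   -0.   -0.05] gap 0.0786 t 15.3667
bay frame mm [ 24.5   4.9 107.6] yaw 16.68 F(bay) [-0.3 -0.4 -6.2] M [ 0.    0.01 -0.01] gap 0.0786 t 15.4167
```

Request:
servo_tool:
  commands:
    - [0,0.0045,0.008,0,0.3]
    - [0,0.0045,0.016,0,0.3]
    - [0,0.0045,0.024,0,0.3]
    - [0,0.0045,0.032,0,0.3]
    - [0,0.0045,0.036,0,0.3]

```text
time: 15.83
eef_pos: [0.6009, -0.0344, 0.0699]
tool_rot: [-0.001, 0.989, 0.145, -0.001]
wrist_force: [0.1, -0.6, -6.3]
finger_gap: 0.0784
gripper_force: 76.3
```

Request:
servo_tool:
  commands:
    - [0,0,0,0,0.3]
    - [0,0,0,0,0.3]
    - [0,0,0,0,0.3]

```text
time: 16.08
eef_pos: [0.6025, -0.0346, 0.0724]
tool_rot: [0.0, 0.989, 0.145, 0.0]
wrist_force: [-0.0, 0.1, -5.9]
finger_gap: 0.0787
gripper_force: 76.3
```

Run:
```python
from h import *
bay()
```

```text
bay frame mm [25.  -0.5 72.4] yaw 16.64 F(bay) [-0.   0.1 -5.9] M [ 0.   -0.03 -0.01] gap 0.0787 t 16.0833
```

Request:
servo_tool:
  commands:
    - [0,0,0.003,0,0.3]
    - [0,0,0.006,0,0.3]
    - [0,0,0.008,0,0.3]
    - [0,0,0.01,0,0.3]
    - [0,0,0.012,0,0.3]

```text
time: 16.5
eef_pos: [0.6013, -0.035, 0.0638]
tool_rot: [0.0, 0.989, 0.145, -0.001]
wrist_force: [-21.0, 1.6, 26.4]
finger_gap: 0.078
gripper_force: 80.2
```

Run:
```python
from h import *
bay()
```

```text
bay frame mm [23.7 -0.5 63.8] yaw 16.65 F(bay) [-19.7   7.5  26.4] M [0.73 2.58 0.31] gap 0.078 t 16.5
```

Request:
servo_tool:
  commands:
    - [-0.002,0,0,0,0.3]
    - [-0.004,0,0.001,0,0.3]
    - [-0.005,0,0.002,0,0.3]
    - [-0.006,0,0.003,0,0.3]

```text
time: 16.83
eef_pos: [0.5994, -0.0358, 0.0607]
tool_rot: [0.0, 0.989, 0.145, 0.003]
wrist_force: [-2.7, 3.5, 7.2]
finger_gap: 0.0787
gripper_force: 78.5
```

Run:
```python
from h import *
bay()
```

```text
bay frame mm [21.7 -0.7 60.7] yaw 16.64 F(bay) [-1.5  4.2  7.2] M [ 0.85 -0.59  0.18] gap 0.0787 t 16.8333
```

Request:
servo_tool:
  commands:
    - [-0.002,0,0.0025,0,0.3]
    - [-0.004,0,0.005,0,0.3]
    - [-0.006,0,0.0075,0,0.3]
    - [-0.007,0,0.01,0,0.3]
    - [-0.008,0,0.012,0,0.3]

```text
time: 17.25
eef_pos: [0.5953, -0.0374, 0.0541]
tool_rot: [0.0, 0.989, 0.145, 0.007]
wrist_force: [-11.8, 10.7, 43.8]
finger_gap: 0.0788
gripper_force: 83.6
```

Run:
```python
from h import *
bay()
```

```text
bay frame mm [17.3 -1.1 54.1] yaw 16.63 F(bay) [-8.2 13.6 43.8] M [2.21 0.93 0.1 ] gap 0.0788 t 17.25
```

```bash
cat > tilt.py <<'E'
from h import *
from scipy.optimize import least_squares
ZP=.0145+.048   # pivot height above TCP (tool -z), cassette z .048
def dark(im,u):
    g=cv2.GaussianBlur(cv2.cvtColor(im,cv2.COLOR_BGR2GRAY),(3,3),0)[:,u-3:u+4].mean(1)
    bg=cv2.medianBlur(g.astype(np.uint8).reshape(-1,1),5).ravel();b=np.array([np.percentile(g[max(0,i-9):i+10],75) for i in range(len(g))])
    k=(g<b-18).astype(int);d=np.diff(np.r_[0,k,0]);s,e=np.where(d==1)[0],np.where(d==-1)[0]
    return [((a+c-1)/2,c-a) for a,c in zip(s,e) if 2<=c-a<=12]
E
python3 - <<'E'
from tilt import *
i0=cv2.imread("pics/t0.png");im=snapshot("wrist");cv2.imwrite("pics/t1.png",im);bay()
for i in(i0,im):
    for u in(235,320): print(u,dark(i[:250],u))
E
```

```text
bay frame mm [17.3 -1.1 54.1] yaw 16.63 F(bay) [-6.  10.1 32.8] M [1.92 0.59 0.05] gap 0.0785 t 17.3
235 [(np.float64(27.0), np.int64(5)), (np.float64(65.5), np.int64(8)), (np.float64(128.0), np.int64(11)), (np.float64(151.0), np.int64(11)), (np.float64(174.0), np.int64(11)), (np.float64(196.0), np.int64(11)), (np.float64(217.0), np.int64(9))]
320 [(np.float64(56.0), np.int64(11)), (np.float64(127.5), np.int64(12)), (np.float64(151.5), np.int64(12)), (np.float64(174.0), np.int64(11)), (np.float64(196.0), np.int64(11)), (np.float64(217.5), np.int64(10)), (np.float64(245.5), np.int64(8))]
235 [(np.float64(35.0), np.int64(11)), (np.float64(118.5), np.int64(12)), (np.float64(145.0), np.int64(11)), (np.float64(169.0), np.int64(11)), (np.float64(191.5), np.int64(10)), (np.float64(212.0), np.int64(9)), (np.float64(225.0), np.int64(5))]
320 [(np.float64(25.5), np.int64(4)), (np.float64(36.0), np.int64(5)), (np.float64(118.5), np.int64(12)), (np.float64(144.0), np.int64(11)), (np.float64(168.5), np.int64(10)), (np.float64(190.5), np.int64(10)), (np.float64(211.5), np.int64(10)), (np.float64(237.5), np.int64(2)), (np.float64(248.5), np.int64(2))]
```

```bash
cat >> tilt.py <<'E'
F=299.6;CY=209.9;ca,sa=.96358,.26741
def row(x,h): # tool x, height above TCP -> image row
    X=.06686-x;s=.1815-h;return CY+F*(ca*X-sa*s)/(sa*X+ca*s)
def flat(v,h=.0425):
    r=(v-CY)/F;s=.1815-h;return .06686-s*(r*ca+sa)/(ca-r*sa)
XS=np.array([flat(v) for v in(128,151.2,174,196,217.2)])
def th(rows):
    rows=np.array(rows)
    def f(p): 
        c,s=np.cos(p[0]),np.sin(p[0]);x,z=XS,-.020
        return row(x*c-z*s+p[2],ZP+p[1]+x*s+z*c)-rows
    r=least_squares(lambda p:np.r_[f(p),np.array(p[1:])*1e3],[0,0,0]);return np.degrees(r.x[0]),r.x[1:]*1e3,f(r.x).round(1)
E
python3 - <<'E'
from tilt import *
print(XS,th([128,151.2,174,196,217.2]),th([118.5,144.5,168.8,191,211.8]))
E
```

```text
[0.06632348 0.05610393 0.04564642 0.03514242 0.02461259] (np.float64(0.0), array([0., 0.]), array([ 0.,  0.,  0., -0., -0.])) (np.float64(15.836944232354014), array([0.19417153, 0.52232531]), array([ 0.3,  0.1, -0. , -0. , -0.3]))
```

Run:
```python
from tilt import *
rows=np.array([118.5,144.5,168.8,191,211.8])
for t in(6,8,10,12,14,16):
    t=np.radians(t);c,s=np.cos(t),np.sin(t)
    f=lambda p:row(XS*c+.02*s+p[0],ZP+p[1]+XS*s-.02*c)-rows
    r=least_squares(f,[0,0]);print(np.degrees(t).round(),(r.x*1e3).round(2),r.fun.round(2))
print(snapshot("wrist").shape);bay()
```

```text
6.0 [1.85 2.19] [ 0.65 -0.43 -0.7  -0.14  0.63]
8.0 [1.44 1.67] [ 0.52 -0.36 -0.57 -0.08  0.49]
10.0 [1.12 1.28] [ 0.39 -0.28 -0.44 -0.03  0.35]
12.0 [0.87 1.03] [ 0.26 -0.19 -0.3   0.02  0.21]
14.0 [0.71 0.92] [ 0.13 -0.11 -0.16  0.08  0.07]
16.0 [0.62 0.94] [-0.01 -0.01 -0.02  0.13 -0.09]
(420, 560, 3)
bay frame mm [17.3 -1.1 54.2] yaw 16.64 F(bay) [-6.8 11.1 32.3] M [1.92 0.64 0.07] gap 0.0786 t 17.35
```

Request:
servo_tool:
  commands:
    - [-0.001,0,0.002,0,0.3]
    - [-0.002,0,0.003,0,0.3]
    - [-0.003,0,0.004,0,0.3]
    - [-0.003,0,0.005,0,0.3]

```text
time: 17.68
eef_pos: [0.5957, -0.0374, 0.054]
tool_rot: [0.0, 0.989, 0.145, 0.01]
wrist_force: [-17.7, 13.9, 61.7]
finger_gap: 0.0784
gripper_force: 85.7
```

Run:
```python
from tilt import *
bay()
im=snapshot("wrist");cv2.imwrite("pics/t2.png",im);bay()
for u in(235,320): print(u,[(float(a),int(b)) for a,b in dark(im[:250],u)])
```

```text
bay frame mm [17.7 -1.2 54. ] yaw 16.64 F(bay) [-12.9  18.4  61.7] M [3.15 1.94 0.08] gap 0.0784 t 17.6833
bay frame mm [17.7 -1.2 54. ] yaw 16.65 F(bay) [-8.3 16.7 54.7] M [3.05 1.43 0.05] gap 0.0783 t 17.7333
235 [(36.5, 12), (119.5, 12), (144.5, 12), (169.0, 11), (191.5, 10), (212.0, 9), (226.0, 5)]
320 [(27.0, 3), (37.0, 5), (118.5, 12), (144.5, 12), (168.5, 10), (191.0, 11), (212.0, 9), (238.0, 3), (248.5, 2)]
```

Request:
servo_tool:
  commands:
    - [0,0,-0.003,0,0.3]
    - [0,0,-0.006,0,0.3]
    - [0,0,-0.01,0,0.3]
    - [0,0,-0.012,0,0.3]
    - [0,0,-0.012,0,0.3]

```text
time: 18.15
eef_pos: [0.5874, -0.0398, 0.0536]
tool_rot: [0.001, 0.989, 0.145, 0.002]
wrist_force: [-0.7, 1.6, 11.1]
finger_gap: 0.0785
gripper_force: 79.8
```

Run:
```python
from tilt import *
bay()
im=snapshot("wrist");cv2.imwrite("pics/t3.png",im);bay()
for u in(235,320): print(u,[(float(a),int(b)) for a,b in dark(im[:250],u)])
```

```text
bay frame mm [ 9.1 -1.1 53.6] yaw 16.63 F(bay) [-0.2  1.7 11.1] M [ 0.33 -0.63  0.08] gap 0.0785 t 18.15
bay frame mm [ 9.1 -1.1 53.7] yaw 16.63 F(bay) [0.9 1.7 8.8] M [ 0.32 -0.75  0.06] gap 0.0786 t 18.2
235 [(19.5, 12), (34.5, 4), (57.0, 5), (118.5, 12), (145.0, 11), (168.5, 10), (191.5, 10), (211.5, 8)]
320 [(10.5, 6), (21.0, 5), (34.5, 4), (56.5, 4), (118.5, 12), (144.0, 11), (168.5, 10), (190.5, 10), (211.5, 10), (237.5, 2), (248.5, 2)]
```

Request:
servo_tool:
  commands:
    - [0,-0.0005,-0.002,0,0.3]
    - [-0.002,-0.001,-0.003,0,0.3]
    - [-0.005,-0.001,-0.003,0,0.3]
    - [-0.008,-0.001,-0.003,0,0.3]
    - [-0.01,-0.001,-0.003,0,0.3]

```text
time: 18.62
eef_pos: [0.5799, -0.0401, 0.0558]
tool_rot: [-0.001, 0.99, 0.144, 0.005]
wrist_force: [18.9, 7.2, -5.3]
finger_gap: 0.0786
gripper_force: 77.8
```

Run:
```python
from tilt import *
bay()
im=snapshot("wrist");cv2.imwrite("pics/t4.png",im);bay()
for u in(235,320): print(u,[(float(a),int(b)) for a,b in dark(im[:250],u)])
```

```text
bay frame mm [ 1.7  0.7 55.8] yaw 16.56 F(bay) [20.2  1.5 -5.3] M [ 1.47 -3.34 -0.18] gap 0.0786 t 18.6167
bay frame mm [ 1.7  0.7 55.9] yaw 16.57 F(bay) [17.   0.6 -5.7] M [ 1.21 -2.93 -0.09] gap 0.079 t 18.6667
235 [(57.0, 5), (118.5, 12), (144.5, 12), (168.5, 10), (190.5, 10), (212.0, 9), (225.5, 4)]
320 [(18.5, 4), (56.5, 4), (118.5, 12), (144.0, 11), (168.0, 11), (190.5, 10), (211.5, 10), (237.0, 3), (248.5, 2)]
```

Request:
servo_tool:
  commands:
    - [0.003,0,0,0,0.3]
    - [0.005,0,-0.002,0,0.3]
    - [0.005,0,-0.004,0,0.3]
    - [0.005,0,-0.0045,0,0.3]
    - [0.005,0,-0.0045,0,0.3]

```text
time: 19.08
eef_pos: [0.5794, -0.0399, 0.0586]
tool_rot: [-0.0, 0.989, 0.145, -0.001]
wrist_force: [0.9, 0.3, -6.5]
finger_gap: 0.0788
gripper_force: 77.7
```

Request:
servo_tool:
  commands:
    - [-0.003,0,0,0,0.3]
    - [-0.006,0,0,0,0.3]
    - [-0.008,0,0,0,0.3]
    - [-0.008,0,0,0,0.3]

```text
time: 19.42
eef_pos: [0.5722, -0.0423, 0.0593]
tool_rot: [-0.0, 0.989, 0.145, -0.0]
wrist_force: [-0.3, -0.3, -6.4]
finger_gap: 0.0787
gripper_force: 77.7
```

Run:
```python
from tilt import *
bay()
im=snapshot("wrist");cv2.imwrite("pics/t5.png",im);bay()
for u in(235,320): print(u,[(float(a),int(b)) for a,b in dark(im[:250],u)])
```

```text
bay frame mm [-6.2  0.8 59.3] yaw 16.62 F(bay) [-0.4 -0.2 -6.4] M [ 0.01  0.02 -0.03] gap 0.0787 t 19.4167
bay frame mm [-5.8  0.7 59.5] yaw 16.62 F(bay) [-0.7 -0.2 -6.6] M [0.05 0.   0.02] gap 0.0786 t 19.4667
235 [(2.0, 5), (58.5, 4), (119.5, 12), (145.0, 11), (169.0, 11), (191.5, 10), (212.0, 9)]
320 [(1.5, 4), (58.5, 4), (119.5, 12), (145.0, 11), (168.5, 10), (191.0, 9), (212.0, 9), (238.0, 3), (248.5, 2)]
```

Request:
servo_tool:
  commands:
    - [-0.002,0,0,0,0.3]
    - [-0.004,0,0,0,0.3]
    - [-0.006,0,0,0,0.3]
    - [-0.007,0,0,0,0.3]

```text
time: 19.8
eef_pos: [0.5713, -0.0431, 0.0619]
tool_rot: [-0.0, 0.99, 0.144, 0.006]
wrist_force: [12.7, 6.0, -6.8]
finger_gap: 0.0787
gripper_force: 77.7
```

Run:
```python
from tilt import *
bay()
```

```text
bay frame mm [-7.4  0.3 61.9] yaw 16.56 F(bay) [13.9  2.1 -6.8] M [ 1.3  -2.36 -0.35] gap 0.0787 t 19.8
```

Request:
servo_tool:
  commands:
    - [0.002,0,0.001,0,0.3]
    - [0.003,0,0.003,0,0.3]
    - [0.004,0,0.005,0,0.3]
    - [0.005,0,0.007,0,0.3]
    - [0.006,0,0.009,0,0.3]

```text
time: 20.22
eef_pos: [0.5727, -0.0427, 0.0512]
tool_rot: [0.0, 0.989, 0.145, 0.0]
wrist_force: [1.1, 1.8, 4.4]
finger_gap: 0.0781
gripper_force: 79.0
```

Run:
```python
from tilt import *
bay()
im=snapshot("wrist");cv2.imwrite("pics/t6.png",im);bay()
for u in(235,320): print(u,[(float(a),int(b)) for a,b in dark(im[:250],u)])
```

```text
bay frame mm [-5.9  0.3 51.2] yaw 16.64 F(bay) [1.5 1.4 4.4] M [-0.13  0.33  0.08] gap 0.0781 t 20.2167
bay frame mm [-5.7  0.2 51.1] yaw 16.66 F(bay) [2.8 0.6 1.4] M [-0.12  0.32  0.07] gap 0.0784 t 20.2667
235 [(60.5, 4), (120.5, 12), (146.0, 11), (169.5, 10), (191.5, 10), (212.5, 8)]
320 [(60.5, 4), (120.0, 11), (145.0, 11), (169.0, 11), (191.5, 10), (212.5, 10), (239.0, 3), (248.5, 2)]
```

Request:
servo_tool:
  commands:
    - [0.001,0,0.002,0,0.3]
    - [0.002,0,0.004,0,0.3]
    - [0.003,0,0.006,0,0.3]
    - [0.0035,0,0.008,0,0.3]

```text
time: 20.6
eef_pos: [0.5763, -0.0415, 0.0429]
tool_rot: [0.0, 0.989, 0.145, 0.001]
wrist_force: [2.2, 0.9, 4.3]
finger_gap: 0.0787
gripper_force: 78.7
```

Run:
```python
from tilt import *
bay()
im=snapshot("wrist");cv2.imwrite("pics/t7.png",im);bay()
for u in(235,320): print(u,[(float(a),int(b)) for a,b in dark(im[:250],u)])
```

```text
bay frame mm [-2.1  0.4 42.9] yaw 16.62 F(bay) [2.4 0.2 4.3] M [-0.08  0.29 -0.13] gap 0.0787 t 20.6
bay frame mm [-2.   0.4 42.6] yaw 16.64 F(bay) [4.6 0.9 2.8] M [-0.02 -0.04  0.06] gap 0.0789 t 20.65
235 [(71.5, 4), (127.0, 11), (150.5, 10), (173.5, 10), (195.5, 10), (216.0, 9)]
320 [(71.0, 3), (126.0, 11), (150.0, 11), (173.5, 12), (195.5, 10), (216.5, 10), (245.5, 8)]
```

Request:
servo_tool:
  commands:
    - [0,0,0.001,0,0.3]
    - [0,0,0.002,0,0.3]
    - [0,0,0.002,0,1]
    - [0,0,0.001,0,1]
    - [0,0,0.001,0,1]

```text
time: 21.07
eef_pos: [0.5745, -0.0414, 0.0409]
tool_rot: [-0.0, 0.989, 0.145, -0.001]
wrist_force: [-0.3, 0.1, -0.0]
finger_gap: 0.0856
gripper_force: 0.0
```

Run:
```python
from tilt import *
bay()
```

```text
bay frame mm [-3.8  1.  40.9] yaw 16.63 F(bay) [-0.2  0.2 -0. ] M [-0.04  0.    0.03] gap 0.0856 t 21.0667
```

Request:
servo_tool:
  commands:
    - [0,0,-0.003,0,1]
    - [0,0,-0.012,0,1]
    - [0,0,-0.03,0,1]
    - [0,0,-0.06,0,1]
    - [0,0,-0.1,0,1]

```text
time: 21.48
eef_pos: [0.5729, -0.041, 0.14]
tool_rot: [-0.001, 0.989, 0.145, -0.003]
wrist_force: [0.8, -1.2, 0.2]
finger_gap: 0.0854
gripper_force: 0.0
```

Request:
servo_tool:
  commands:
    - [0,0,-0.02,0,1]
    - [0,0,-0.02,0,1]
    - [0,0,-0.02,0,1]

```text
time: 21.73
eef_pos: [0.5769, -0.0418, 0.1642]
tool_rot: [0.001, 0.989, 0.145, 0.002]
wrist_force: [-0.6, 0.8, 0.0]
finger_gap: 0.085
gripper_force: 0.0
```

Run:
```python
from tilt import *
bay()
m=camera_model("wrist");im=snapshot("wrist");cv2.imwrite("pics/f1.png",im);np.save("f1.npy",m)
cv2.imwrite("pics/f1c.png",cv2.resize(im[40:340,100:460],None,fx=2,fy=2))
```

```text
bay frame mm [-1.600e+00 -1.000e-01  1.642e+02] yaw 16.63 F(bay) [-0.3  1.   0. ] M [-0.01  0.   -0.  ] gap 0.085 t 21.7333
```

View pics/f1c.png

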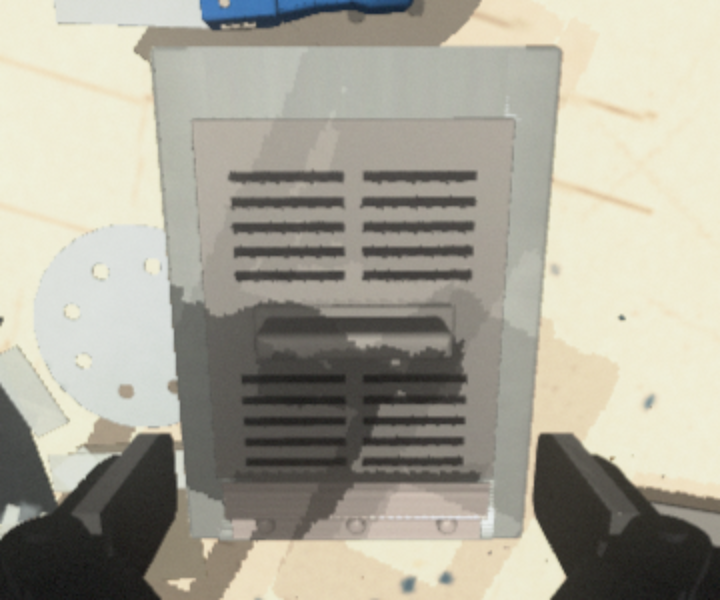

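Run:
```python
from h import *
m=np.load("f1.npy",allow_pickle=True).item();im=cv2.imread("pics/f1.png")
a=np.radians(16.6);R=np.array([[np.cos(a),np.sin(a)],[-np.sin(a),np.cos(a)]])
for p in sub(im,[(196,99.5),(357.5,99.5)],3): X=onz(m,p,.084);print(p,(R@(X[:2]-[.5784,-.0413])*1e3).round(1))
gb=cv2.GaussianBlur(cv2.cvtColor(im,cv2.COLOR_BGR2GRAY),(3,3),0).astype(np.float32)
def prof(f,lo,hi):
    t=np.arange(lo,hi,.0007);px=np.float32([[proj(m,np.r_[R.T@f(k)+[.5784,-.0413],.084]) for k in t]]);pr=cv2.remap(gb,px[...,0],px[...,1],1)[0];d=pr[3:]-pr[:-3];i=np.argmax(abs(d));return round(float(t[i]+.001),4),int(d[i])
for y in(-.05,0,.05): print("far",y,prof(lambda x:np.array([x,y]),.08,.105))
for x in(.07,.03,.0,-.05): print("side",x,prof(lambda y:np.array([x,y]),.06,.075),prof(lambda y:np.array([x,y]),-.075,-.06))
```

```text
[194.52695  99.32469] [87.2 68.3]
[356.44785  98.31793] [ 88. -65.]
far -0.05 (0.0887, 21)
far 0 (0.088, 19)
far 0.05 (0.088, 22)
side 0.07 (0.0687, 17) (-0.0663, -9)
side 0.03 (0.0687, 20) (-0.067, -15)
side 0.0 (0.068, 5) (-0.0691, -14)
side -0.05 (0.0687, 8) (-0.0663, -13)
```

```bash
python3 -c "
from station import *
print(close_job())"
```

```text
the job is handed in; nothing more can be done
None
```

The heavy cassette (the left one, about 6 N when lifted against 2 N for the other) is hooked under the ledge and lies flat in the bay, about 1 mm from the stop and 1 mm off centre by camera; the empty one is back flat on the bench where it was, and the job was handed in just under 22 s of the 58 s, with no verdict returned.

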